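# Put the yellow check weight on the balance

## Task

Swing the clear lid of the weight case back past upright and leave it standing open, lift the check weight with the yellow knob straight up out of its pocket, keeping it upright, and set it down gently on the balance pan, wholly inside the engraved ring. Do not drop it or press the pan hard, leave the other two weights in their pockets, and do not disturb the tape roll, the bottle or the timer.

Things in the scene. Friction and masses are not known exactly. Their poses are not given: they have to be found in the camera images.
- case: Fixed case of check weights: a grey block 84 x 184 x 38 mm (x, y, z) with a thin blue skirt, origin at the centre of its underside, +x towards the rear (hinge side), y along the row of weights. Three round pockets 36 mm across and 30 mm deep (floor 8 mm up) open in its top at x = -6 mm, y = -58, 0 and +58 mm; any weight may be in any pocket. The clear lid is a shell 80 x 180 x 39 mm sitting on the block's top over the weights.
- lid_hinge (a point): Point on the lid's hinge line, at the middle of the rear edge of the case's top (case frame x +40, y 0, z +38 mm); the hinge line runs along the case's y axis.
- lid_handle (a point): Middle of the steel bar handle on the front of the clear lid: a round bar 10 mm thick, 90 mm long, along the case's y axis, standing 36 mm in front of the lid's front wall (31 mm free gap behind it, between its two end posts). It lies 116 mm in front of and 22 mm above the hinge line with the lid shut, and can be gripped from above with the fingers closing across it; being round it turns in the grip as the lid swings.
- lid (a joint): Angle of the clear lid (rad): 0 shut, 1.57 upright, 1.9 fully back at its stop. It begins shut or slightly ajar (up to 0.2). The hinge is stiff (about 0.15 N m) and the lid stays where it is left.
- yellow_center (a point): Centre (half-way up) of the check weight with the yellow knob: a steel cylinder 34 mm across and 30 mm high, on it a neck 12 mm across and 10 mm high, on that the yellow knob 18 mm across and 20 mm high; 60 mm high in all, about 0.23 kg, +z up. In the pocket only the neck and knob stand above the block. The knob's centre is 20 mm above this point, the underside 30 mm below it. The knob is the only part to grip.
- blue_center (a point): Centre (half-way up) of the like weight with the blue knob, which stays in its pocket.
- black_center (a point): Centre (half-way up) of the like weight with the black knob, which stays in its pocket.
- balance: Fixed white balance, housing 170 x 150 x 38 mm, origin at the centre of its underside, display and two keys on its front (-x) part.
- pan_center (a point): Centre of the top face of the balance's round aluminium pan (110 mm across, 58 mm above the bench when empty). A dark ring 78 mm across is engraved round this point.
- balance_pan (a joint): How far the pan is pressed down (m): 0 empty, stop at 0.013; sprung at about 600 N/m and lightly damped: a check weight sinks it about 3 to 5 mm; beyond 0.010 it is overloaded, as when a weight falls 30 mm onto it.
- tape_roll_center (a point): Centre of a loose roll of beige tape, 68 mm across, 19 mm high, lying flat; bystander.
- spare_bottle_center (a point): Centre (half-way up) of a loose white sample bottle, 48 mm across, 112 mm high, standing behind the gap between case and balance; bystander.
- lab_timer_center (a point): Centre of a loose off-white bench timer, 58 x 66 x 20 mm; bystander. Behind and left of it (larger x and y) stands a fixed rocker shaker with baskets of bottles reaching about 0.33 m above the bench: keep the arm clear of them.

How it is judged:
On the way, in this order (a step that is already met when the one before it is completed fails the run):
1. the lid is swung back past about upright, with the yellow weight still in its pocket (value of joint lid above 1.5 rad and z of yellow_center in the frame of case below 0.05 m), for 0.2 s.
2. the yellow weight is lifted clear of its pocket (z of yellow_center in the frame of case above 0.072 m), for 0.1 s.
At the end, for the whole second after the job is handed in: The yellow-knobbed weight stands released and upright (0.1 rad) on the pan, within 21 mm of its centre (wholly inside the ring), the pan sunk over 2 mm; the lid stands open (over 1.4 rad); the blue and black weights are in their pockets (within 6 mm of their start) (horizontal distance between yellow_center and pan_center below 0.021 m and z of yellow_center in the frame of pan_center between 0.027 and 0.033 m and angle between yellow_center's own z axis and vertical below 0.1 rad and value of joint balance_pan above 0.002 m and value of joint lid above 1.4 rad and distance of each of blue_center, black_center from where it was at the start of the episode below 0.006 m); the robot touches nothing.
It fails at once if the pan is pressed or struck down more than 10 mm (weight dropped or pressed hard) (value of joint balance_pan above 0.01 m).
It fails at once if the yellow weight is tipped more than 0.6 rad (angle between yellow_center's own z axis and vertical above 0.6 rad).
It fails at once if another weight is pulled up out of its pocket by more than 15 mm (distance of any of blue_center, black_center from where it was at the start of the episode above 0.015 m).
It fails at once if the tape roll, bottle or timer is moved more than 30 mm (distance of any of tape_roll_center, spare_bottle_center, lab_timer_center from where it was at the start of the episode above 0.03 m).
It also fails if it takes over 61 s, if anything falls off the work surface, if the arm or the gripper's body presses on something with over 40 N, if the wrist force passes 120 N, or if a joint passes its speed limit or range.

## Robot

A 6-joint arm with a two-finger parallel gripper is mounted at the origin on a cart in front of the work surface, level with it; the furniture and walls round the work are solid. World frame = base frame: x ahead of the robot, y to its left, z up, the work surface at z = 0. Lengths are in m, angles in rad, forces in N, time in s.
With the tool pointing down it reaches from about 0.4 to 0.925 m from the base axis. Payload 3.4 kg.
Tool frame: the origin (TCP) lies at the very end of the fingers, on their centre line; the grasp point (between the pads) lies 19 mm behind it; z points along the fingers, y is the direction in which the jaws open and shut (so a half turn about z gives the same grasp; the last joint's range is limited). The gripper opens to 85 mm and grips with 20 to 120 N. Pads are 22 mm wide; open, the fingers measure 114 mm over their backs; the gripper's body (76 mm by 85 mm) begins 54 mm behind the grasp point. The pads swing forward as they close: fully open they stand 13 mm farther back than shut.
Start: joints at [1.101, 0.307, 1.506, -0, 1.328, -0.073], TCP at [0.222, 0.53, 0.231] pointing down, gripper open.
Joint ranges: [-3.12, 3.12], [-1.05, 2.28], [0.14, 2.33], [-1.42, 4.57], [0.1, 2.73], [-2.68, 2.68]. Speed limits (rad/s): [2.57, 2.57, 3.14, 3.14, 3.14, 3.14].

## Interface

Orientations are given as a unit quaternion [x, y, z, w].
In Python, from cell import bot, cams gives the robot as it stands. The module is installed in compiled form; this text tells all that it offers.
- The arm moves only by the shell command python3 -m crank 'ROWS' [FORCE]. ROWS is JSON, a list that holds one entry, the list of rows, each a list of 7 numbers: the shift along the tool's x, y, z normalised to -1 to 1, where 1 is 0.3 m, then the turn, a rotation vector about the tool's x, y, z normalised to -1 to 1, where 1 is pi/4 rad, then the opening, from 0 (shut) to 1 (fully open). In form: [[[x, y, z, ax, ay, az, gripper], ...]]. A call has 1 to 5 rows; each row is the pose to reach, as a shift and turn from the pose commanded when the call began, along the tool's axes at that moment; what a row does not reach only later rows make up. A row lasts 1/12 s, in which the tool goes at most 41.7 mm and 7.16 degrees, less where a joint would pass 70% of its speed; a pose out of reach is approached as far as the arm can. A call with a number of a shift or a turn outside -1 to 1 is refused whole. A call with a gripper value outside its range is refused whole. The fingers move at their own pace and stop on an object; FORCE is the grip in N (left out, the last holds). Time passes only in rows, so rows that repeat a pose let the fingers close. It gives the time, the measured TCP pose, the force and the opening at its end, in the units of the state.
- bot.read_state(): the state, without advancing time (a new reading comes with each control period).
- cams.read_camera(name): name is "scene" or "top" or "wrist"; returns a dict with "frame" (384x512x3 uint8, red, green, blue), "fx", "fy", "cx", "cy" (pixels), "cam_to_world" (4x4, takes a point from camera to world coordinates); the wrist camera has in their place "hand_eye" (4x4, takes a point from camera to tool coordinates, whose origin is the TCP and whose axes are the flange's). Camera axes: x right, y up, looking along -z (the intrinsics and any distortion apply to the point x, -y, -z); pixel columns grow to the right and rows downward; lengths in m; the calibration is good to about 2 mm. A picture is of the moment at which its call begins: read the wrist's pose just before it. There is no depth.
- bot.finish_job(): hands the job in, once; it reports no verdict.
The state is a dict: "time": time; "joint_positions": joint angles; "dq": joint speeds; "joint_torque": joint torques, N m; "tool_pos": TCP position; "tcp_rot": TCP orientation; "force": force on the tool from outside, world axes, zero at the start; "wrist_torque": the same for the moment, N m; "grip_width": opening from 0.0 (shut) to 1.0 (fully open).
Only numpy, scipy, OpenCV 4.12 (cv2) and the standard library are available. Lean on these libraries where they do the work, as an engineer would, in place of code of your own. Each camera call takes 0.05 s, during which the arm holds its last target.

## Working session

There is one attempt and no reset: what is moved stays moved. The work goes in short steps, Python scripts to look and compute and a shell command to move; the robot and the scene stay as the last step left them, time stands still between calls to the robot, and variables do not carry over. Pictures are saved under pics/ and viewed, and the job is handed in when it is done.

```bash
mkdir -p pics; cat > h.py <<'E'
from cell import bot,cams
import numpy as np,cv2,json
from scipy.spatial.transform import Rotation as R
def shot(n,f):
    s=bot.read_state(); c=cams.read_camera(n)
    cv2.imwrite('pics/'+f+'.png',c['frame'][:,:,::-1])
    if n=='wrist':
        T=np.eye(4);T[:3,:3]=R.from_quat(s['tcp_rot']).as_matrix();T[:3,3]=s['tool_pos']
        c['cam_to_world']=T@np.array(c['hand_eye'])
    np.savez('pics/'+f+'.npz',**{k:v for k,v in c.items() if not isinstance(v,str)})
    return c
def load(f): return dict(np.load('pics/'+f+'.npz',allow_pickle=True))
def plane(c,u,v,z):
    d=np.array([(u-c['cx'])/c['fx'],-(v-c['cy'])/c['fy'],-1.]);T=np.array(c['cam_to_world'])
    d=T[:3,:3]@d;o=T[:3,3];return o+d*(z-o[2])/d[2]
def proj(c,p):
    q=np.linalg.inv(c['cam_to_world'])@np.r_[p,1];return c['cx']+c['fx']*q[0]/-q[2],c['cy']-c['fy']*q[1]/-q[2]
E
python3 - <<'E'
from h import *
s=bot.read_state();print(s)
for n in ['scene','top','wrist']:
    c=shot(n,n+'0');print(n,{k:(v if np.size(v)<20 else np.shape(v)) for k,v in c.items()})
E
```

```text
{'time': 0.0, 'joint_positions': array([ 1.10048289e+00,  3.07521921e-01,  1.50772101e+00, -2.22910268e-06,
        1.32841235e+00, -7.35295225e-02]), 'dq': array([-1.40703136e-03,  8.68067611e-05,  5.24217241e-04, -1.49561427e-03,
       -2.58826176e-03,  1.86798454e-03]), 'joint_torque': array([-5.83535439e-04, -4.57555568e+01, -2.51913536e+01, -3.91008450e-05,
        1.35026174e-02,  1.54223591e-05]), 'tool_pos': array([0.22191733, 0.52965644, 0.23039235]), 'tcp_rot': array([ 1.97092717e-01,  9.80384311e-01, -9.93705958e-04, -2.75949983e-04]), 'force': array([-0.2112809 ,  0.28679181,  0.39784298]), 'wrist_torque': array([-0.02516873,  0.01752167,  0.00866286]), 'grip_width': 0.9999136375183727}
scene {'frame': (384, 512, 3), 'fx': 353.9486092067386, 'fy': 353.9486092067386, 'cx': 251.02150157905166, 'cy': 194.30813543506505, 'cam_to_world': array([[ 0.70877927,  0.36979486, -0.60073597, -0.09687455],
       [-0.70526516,  0.35303668, -0.61478952, -0.74340728],
       [-0.01526417,  0.85942822,  0.51102851,  0.59358424],
       [ 0.        ,  0.        ,  0.        ,  1.        ]
[... 445 characters left out ...]
1930526, 'fy': 264.338161930526, 'cx': 254.37405834342087, 'cy': 190.29738419141327, 'hand_eye': array([[ 1.89948689e-04,  9.47224706e-01,  3.20570305e-01,
         8.33315149e-02],
       [ 9.99999953e-01, -1.02889812e-04, -2.88513648e-04,
         1.57341655e-03],
       [-2.40303837e-04,  3.20570345e-01, -9.47224681e-01,
        -1.41722858e-01],
       [ 0.00000000e+00,  0.00000000e+00,  0.00000000e+00,
         1.00000000e+00]]), 'cam_to_world': array([[ 0.38631191, -0.8739365 , -0.2949544 ,  0.14583456],
       [ 0.92236672,  0.36545225,  0.12523695,  0.56363999],
       [-0.00165739, -0.32043664,  0.9472685 ,  0.37218774],
       [ 0.        ,  0.        ,  0.        ,  1.        ]])}
```

View pics/scene0.png

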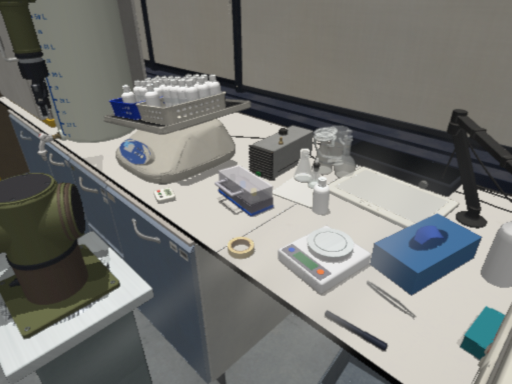

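View pics/top0.png

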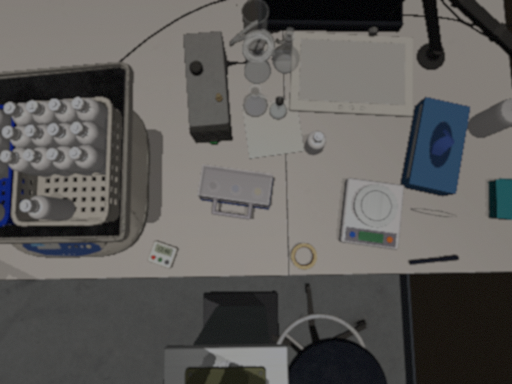

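The scene view shows the case at about (245,190), tape (240,246), balance (325,250), bottle (321,197) and timer (164,195). In the top view they are at case (236,192), handle (232,212), pan (375,206), tape (303,256), bottle (316,141) and timer (163,254). I'll zoom in next.

```bash
python3 - <<'E'
from h import *
a=cv2.imread('pics/top0.png');b=cv2.imread('pics/scene0.png')
x=cv2.resize(a[155:255,190:290],None,fx=4,fy=4,interpolation=2)
y=cv2.resize(b[150:250,200:300],None,fx=4,fy=4,interpolation=2)
z=cv2.resize(a[170:270,330:430],None,fx=4,fy=4,interpolation=2)
cv2.imwrite('pics/z0.png',np.hstack([x,y]));cv2.imwrite('pics/z1.png',z)
E
```

```text
(no output)
```

View pics/z0.png

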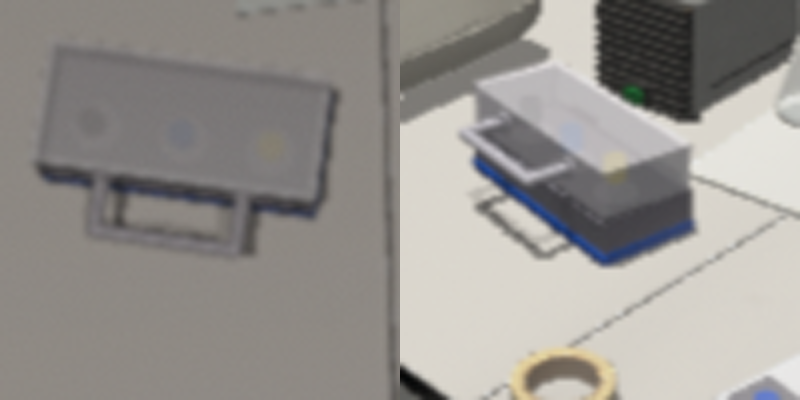

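View pics/z1.png

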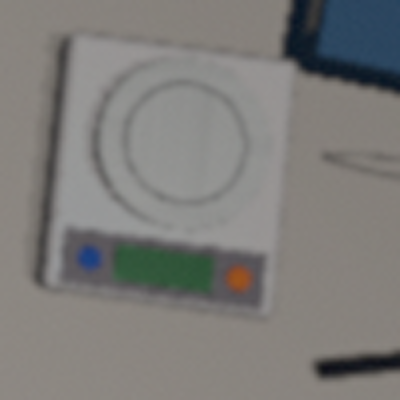

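View pics/wrist0.png

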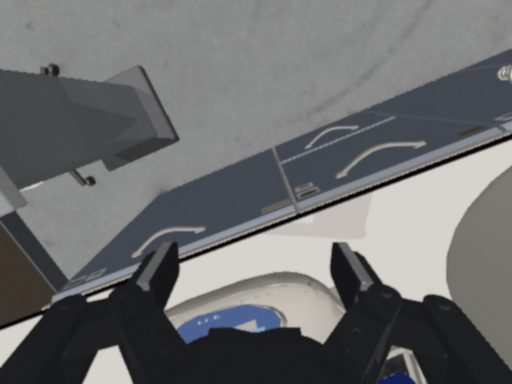

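```bash
cat >> h.py <<'E'
def tri(c1,p1,c2,p2):
    A=[];b=[]
    M=np.zeros((3,3));r=np.zeros(3)
    for c,p in((c1,p1),(c2,p2)):
        o=np.array(c['cam_to_world'])[:3,3];d=plane(c,*p,0)-o;d/=np.linalg.norm(d);P=np.eye(3)-np.outer(d,d);M+=P;r+=P@o
    return np.linalg.solve(M,r)
E
python3 - <<'E'
from h import *
t=load('top0');s=load('scene0')
zt=lambda x,y:(190+x/4-.4,155+y/4-.4); zs=lambda x,y:(200+x/4-.4,150+y/4-.4)
print('barL',tri(t,zt(95,234),s,zs(62,134)),'barR',tri(t,zt(244,248),s,zs(135,176)))
print('yel',tri(t,zt(270,145),s,zs(214,165)), 'blue',tri(t,zt(181,134),s,zs(171,135)))
print('yel z.066..',plane(t,*zt(270,145),.063),plane(s,*zs(214,165),.063))
for n,x,y in(('fl',40,172),('fr',315,212)): print(n,plane(t,*zt(x,y),0))
for n,x,y in(('tl',57,46),('tr',334,88)): print('lid top rear',n,plane(t,*zt(x,y),.077))
print('pan',plane(t,330+186/4-.4,170+142/4-.4,.058))
print('key blue',plane(t,330+90/4,170+258/4,.038),plane(t,330+239/4,170+278/4,.038))
for n,u,v,z in(('tape',303,256,.01),('bottle',316,136,.11),('timer',163,254,.02)):print(n,plane(t,u,v,z))
print('shaker right edge',plane(t,133,66,.2),plane(t,147,180,.15))
E
```

```text
barL [0.49365523 0.02076641 0.06583307] barR [ 0.48335635 -0.07342161  0.07090887]
yel [ 0.54865813 -0.09035086  0.05947579] blue [ 0.55711201 -0.03402911  0.06027467]
yel z.066.. [ 0.54736015 -0.08960224  0.063     ] [ 0.54536268 -0.09527433  0.063     ]
fl [0.53978458 0.06666158 0.        ]
fr [ 0.50911034 -0.11914044  0.        ]
lid top rear tl [0.61112905 0.04365644 0.077     ]
lid top rear tr [ 0.58093156 -0.13048532  0.077     ]
pan [ 0.50579387 -0.39098439  0.058     ]
key blue [ 0.43278061 -0.33267329  0.038     ] [ 0.41829808 -0.42743055  0.038     ]
tape [ 0.37901178 -0.20711623  0.01      ]
bottle [ 0.6742658  -0.23655687  0.11      ]
timer [0.39127711 0.15915341 0.02      ]
shaker right edge [0.81952858 0.1852612  0.2       ] [0.56656058 0.16453998 0.15      ]
```

The yellow knob is in the right-hand pocket (y = -58), at about (0.549, -0.090). The handle is at about (0.489, -0.026, 0.068), so the lid looks slightly ajar. I'll lift, pass in front of the shaker, and look with the wrist camera.

```bash
cat >> h.py <<'E'
def rel(p,yawy=None):
    """normalised shift and turn to put TCP at p, tool down, tool y at world azimuth yawy(deg)"""
    s=bot.read_state();Rm=R.from_quat(s['tcp_rot']).as_matrix()
    d=Rm.T@(np.array(p)-s['tool_pos'])/.3
    w=np.zeros(3)
    if yawy is not None:
        a=np.radians(yawy);y=np.array([np.cos(a),np.sin(a),0]);z=np.array([0,0,-1.]);x=np.cross(y,z)
        w=R.from_matrix(Rm.T@np.c_[x,y,z]).as_rotvec()/(np.pi/4)
    print('t',round(s['time'],2),'at',s['tool_pos'].round(4),'rel',d.round(3),w.round(3),'F',s['force'].round(1),'g',round(s['grip_width'],3))
E
python3 -c "
from h import *
rel([.26,.38,.36],30)"
```

```text
t 0.15 at [0.222  0.5298 0.2306] rel [-0.31  -0.412 -0.431] [-0.002  0.001  0.828] F [-0.5  0.3 -0.7] g 0.998
```

```bash
python3 -m crank '[[[-0.3,-0.41,-0.43,0,0,0.8,0.4],[-0.3,-0.41,-0.43,0,0,0.8,0.4],[-0.3,-0.41,-0.43,0,0,0.8,0.4],[-0.3,-0.41,-0.43,0,0,0.8,0.4],[-0.3,-0.41,-0.43,0,0,0.8,0.4]]]' 30;python3 -c "
from h import *
rel([.42,.1,.33],-9)"
```

```text
time: 0.57
tool_pos: [0.2578, 0.3801, 0.362]
tcp_rot: [0.492, 0.871, 0.0, 0.0]
force: [0.7, -0.4, -0.2]
grip_width: 0.401
t 0.57 at [0.2578 0.3801 0.362 ] rel [-1.079 -0.019  0.107] [0.001 0.    0.891] F [ 0.7 -0.4 -0.2] g 0.401
```

```bash
python3 -m crank '[[[-0.7,0,0.05,0,0,0.8,0.3],[-0.7,0,0.05,0,0,0.8,0.3],[-0.7,0,0.05,0,0,0.8,0.3],[-0.7,0,0.05,0,0,0.8,0.3],[-0.7,0,0.05,0,0,0.8,0.3]]]';python3 -c "
from h import *
rel([.49,-.02,.26],-9.2)"
```

```text
time: 0.98
tool_pos: [0.3663, 0.203, 0.3454]
tcp_rot: [0.735, 0.678, 0.0, 0.0]
force: [0.4, 0.4, -0.3]
grip_width: 0.299
t 0.98 at [0.3663 0.203  0.3454] rel [-0.707  0.471  0.285] [ 0.    -0.     0.101] F [ 0.4  0.4 -0.3] g 0.299
```

```bash
python3 -m crank '[[[-0.71,0.47,0.285,0,0,0.1,0.3],[-0.71,0.47,0.285,0,0,0.1,0.3],[-0.71,0.47,0.285,0,0,0.1,0.3],[-0.71,0.47,0.285,0,0,0.1,0.3],[-0.71,0.47,0.285,0,0,0.1,0.3]]]' >/dev/null;python3 -m crank '[[[0,0,0,0,0,0,0.3],[0,0,0,0,0,0,0.3]]]';python3 -c "
from h import *
rel([.49,-.02,.26],-9.2); shot('wrist','w1')"
```

```text
time: 1.57
tool_pos: [0.4623, 0.0304, 0.278]
tcp_rot: [0.761, 0.649, -0.001, -0.001]
force: [0.3, 1.0, 0.6]
grip_width: 0.303
t 1.57 at [0.4623 0.0304 0.278 ] rel [-0.151  0.118  0.06 ] [-0.004  0.     0.002] F [0.3 1.  0.6] g 0.303
```

View pics/w1.png

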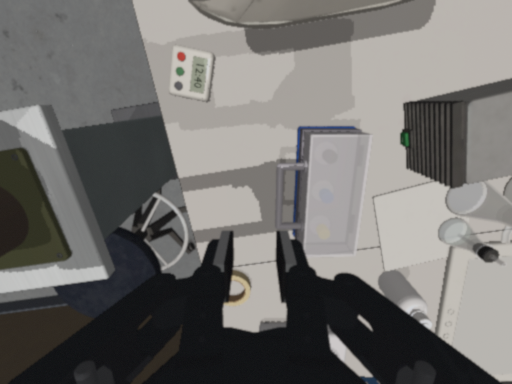

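The wrist view shows the bar upright at column ~281, rows 163-232. The knobs are grey (330,157), blue (327,196) and yellow (324,232). Zooming in.

```bash
python3 - <<'E'
from h import *
a=cv2.imread('pics/w1.png')
cv2.imwrite('pics/z2.png',cv2.resize(a[110:270,260:400],None,fx=4,fy=4,interpolation=2))
E
```

```text
(no output)
```

View pics/z2.png

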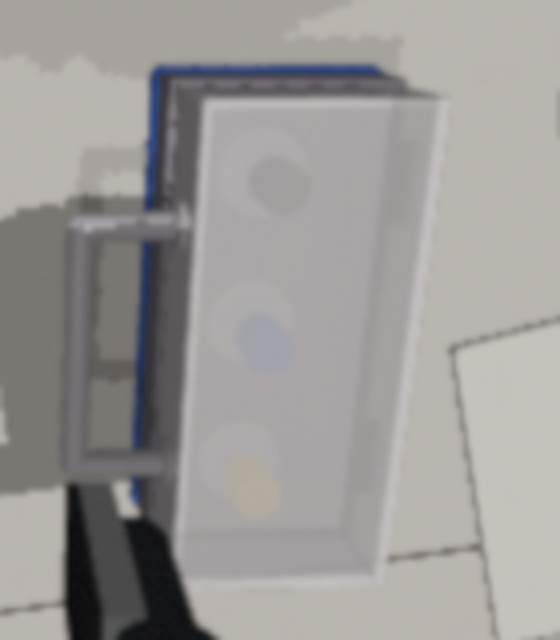

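```bash
python3 - <<'E'
from h import *
t=load('top0');s=load('scene0');w=load('w1')
zt=lambda x,y:(190+x/4-.4,155+y/4-.4); zs=lambda x,y:(200+x/4-.4,150+y/4-.4); zw=lambda x,y:(260+x/4-.4,110+y/4-.4)
print('L',tri(t,zt(95,234),w,zw(77,225)),tri(s,zs(62,134),w,zw(77,225)))
print('R',tri(t,zt(244,248),w,zw(76,465)),tri(s,zs(135,176),w,zw(76,465)))
print('Yel',tri(t,zt(270,145),w,zw(254,485)),tri(s,zs(214,165),w,zw(254,485)))
for z in(.06,.068):print(plane(w,*zw(77,225),z),plane(w,*zw(76,465),z))
for u,v in((254,485),(265,342),(279,187)):print('knob top z.068',plane(w,*zw(u,v),.066))
print('skirt',plane(w,*zw(153,68),.003),plane(w,*zw(135,495),.003),plane(w,*zw(378,68),.003))
E
```

```text
L [0.49417583 0.02275677 0.05580724] [0.49583308 0.02379831 0.06342699]
R [ 0.48275656 -0.07178543  0.05218823] [ 0.48584294 -0.06753894  0.0658902 ]
Yel [ 0.54866211 -0.08956517  0.05493827] [ 0.54971008 -0.08898838  0.05779073]
[0.49480341 0.02376101 0.06      ] [ 0.48250481 -0.06783715  0.06      ]
[0.49437507 0.02575753 0.068     ] [ 0.48235    -0.06380346  0.068     ]
knob top z.068 [ 0.54672839 -0.0833879   0.066     ]
knob top z.068 [ 0.55489073 -0.02745377  0.066     ]
knob top z.068 [0.56362369 0.02753008 0.066     ]
skirt [0.53468426 0.06622784 0.003     ] [ 0.5073533  -0.11513934  0.003     ] [0.62004034 0.05255672 0.003     ]
```

```bash
python3 -c "
from h import *
rel([.489,-.022,.11],-8.6)"
```

```text
t 1.62 at [0.462  0.0318 0.2787] rel [-0.163  0.118  0.562] [-0.003 -0.    -0.009] F [ 0.1  0.1 -0.7] g 0.3
```

```bash
python3 -m crank '[[[-0.163,0.118,0.56,0,0,0,0.3],[-0.163,0.118,0.56,0,0,0,0.3],[-0.163,0.118,0.56,0,0,0,0.3],[-0.163,0.118,0.56,0,0,0,0.3],[-0.163,0.118,0.56,0,0,0,0.3]]]' >/dev/null;python3 -m crank '[[[0,0,0,0,0,0,0.3],[0,0,0,0,0,0,0.3]]]';python3 -c "
from h import *
rel([.489,-.022,.04],-8.6); shot('wrist','w2');shot('scene','s2')
a=cv2.imread('pics/w2.png');b=cv2.imread('pics/s2.png')
cv2.imwrite('pics/z3.png',np.hstack([cv2.resize(a[150:384,150:400],(427,400)),cv2.resize(b[150:250,200:293],(372,400))]))"
```

```text
time: 2.2
tool_pos: [0.4894, -0.0201, 0.1114]
tcp_rot: [0.759, 0.651, -0.0, -0.001]
force: [0.1, 0.1, 0.5]
grip_width: 0.304
t 2.2 at [ 0.4894 -0.0201  0.1114] rel [-0.007 -0.     0.238] [-0.002 -0.001 -0.004] F [0.1 0.1 0.5] g 0.304
```

View pics/z3.png

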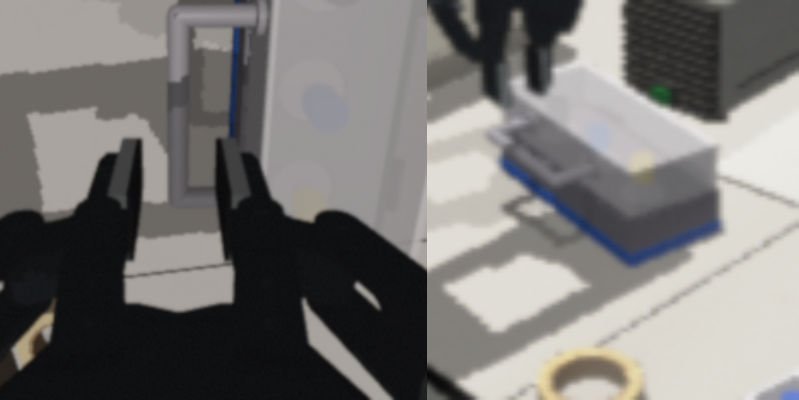

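The bar (column ~178) runs between the fingers (jaw faces at 140 and 217), centred and well clear of the lid wall at ~265. Now I'll go down and grip.

```bash
python3 -m crank '[[[0,0,0.1,0,0,0,0.3],[0,0,0.2,0,0,0,0.3],[0,0,0.235,0,0,0,0.3],[0,0,0.235,0,0,0,0.3],[0,0,0.235,0,0,0,0.3]]]';python3 -m crank '[[[0,0,0,0,0,0,0],[0,0,0,0,0,0,0],[0,0,0,0,0,0,0],[0,0,0,0,0,0,0],[0,0,0,0,0,0,0]]]' 30
python3 -c "
from h import *
rel([.489,-.022,.04],-8.6); shot('wrist','w3')"
```

```text
time: 2.72
tool_pos: [0.4907, -0.0209, 0.0421]
tcp_rot: [0.759, 0.651, 0.001, 0.001]
force: [-0.7, -0.3, 0.1]
grip_width: 0.3
time: 3.13
tool_pos: [0.4886, -0.0208, 0.0416]
tcp_rot: [0.76, 0.65, -0.0, -0.001]
force: [-4.1, 3.1, 2.3]
grip_width: 0.101
t 3.13 at [ 0.4886 -0.0208  0.0416] rel [-0.004  0.002  0.005] [-0.002 -0.001 -0.006] F [-4.1  3.1  2.3] g 0.101
```

View pics/w3.png

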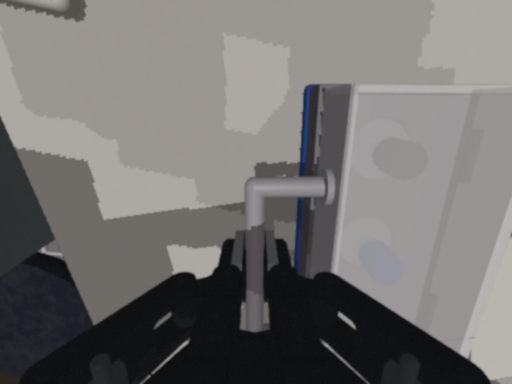

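Gripped (opening 0.10, about 9 mm). Now I'll swing the lid along its arc in steps of 0.1 rad.

```bash
python3 -m crank '[[[0,0.003,-0.02,0,0,0,0],[0,0.0093,-0.038,0,0,0,0],[0,0.0155,-0.057,0,0,0,0],[0,0.0223,-0.0754,0,0,0,0],[0,0.03,-0.0935,0,0,0,0]]]'
python3 - <<'E'
from h import *
s=bot.read_state();print(s['tool_pos'],s['force'],s['grip_width'])
t0=.25
f=lambda t:np.array([116-116*np.cos(t)+22*np.sin(t),116*np.sin(t)+22*np.cos(t)-22])/300
for t in np.arange(.25,1.96,.1): print(round(t,2),f(t).round(4),(f(t)-f(.25)).round(4),(f(t)-f(.75)).round(4),(f(t)-f(1.25)).round(4))
E
```

```text
time: 3.6
tool_pos: [0.4981, -0.0224, 0.0696]
tcp_rot: [0.76, 0.65, -0.0, -0.001]
force: [-2.9, 3.5, -1.1]
grip_width: 0.102
[ 0.49811588 -0.02236464  0.06961549] [-2.92164432  3.52343997 -1.06035283] 0.10198437788449084
0.25 [0.0302 0.0934] [0. 0.] [-0.1236 -0.1505] [-0.3042 -0.2233]
0.35 [0.0486 0.1281] [0.0184 0.0348] [-0.1051 -0.1157] [-0.2857 -0.1886]
0.45 [0.0704 0.1609] [0.0402 0.0675] [-0.0833 -0.083 ] [-0.2639 -0.1558]
0.55 [0.0954 0.1913] [0.0652 0.0979] [-0.0584 -0.0526] [-0.239  -0.1254]
0.65 [0.1232 0.2191] [0.0931 0.1257] [-0.0305 -0.0248] [-0.2111 -0.0977]
0.75 [0.1537 0.2439] [0.1236 0.1505] [-0.  0.] [-0.1806 -0.0728]
0.85 [0.1866 0.2656] [0.1564 0.1722] [0.0328 0.0217] [-0.1478 -0.0512]
0.95 [0.2214 0.2838] [0.1912 0.1905] [0.0677 0.04  ] [-0.1129 -0.0329]
1.05 [0.2579 0.2986] [0.2277 0.2052] [0.1041 0.0547] [-0.0765 -0.0182]
1.15 [0.2957 0.3096] [0.2655 0.2162] [0.1419 0.0657] [-0.0387 -0.0072]
1.25 [0.3343 0.3167] [0.3042 0.2233] [0.1806 0.0728] [-0.  0.]
1.35 [0.3735 0.32  ] [0.3434 0.2266] [0.2198 0.0761] [0.0392 0.0033]
1.45 [0.4129 0.3194] [0.3827 0.226 ] [0.2591 0.0755] [0.0785 0.0026]
1.55 [0.4519 0.3148] [0.4218 0.2214] [0.2982 0.0709] [ 0.1176 -0.002 ]
1.65 [0.4904 0.3063] [0.4602 0.2129] [0.3366 0.0624] [ 0.156  -0.0104]
1.75 [0.5277 0.2941] [0.4976 0.2007] [0.374  0.0502] [ 0.1934 -0.0227]
1.85 [0.5637 0.2781] [0.5336 0.1848] [0.41   0.0343] [ 0.2294 -0.0386]
1.95 [0.5979 0.2587] [0.5678 0.1653] [0.4442 0.0148] [ 0.2636 -0.058 ]
```

Low forces and it's tracking. Continuing.

```bash
python3 -m crank '[[[0,0.0184,-0.0348,0,0,0,0],[0,0.0402,-0.0675,0,0,0,0],[0,0.0652,-0.098,0,0,0,0],[0,0.0931,-0.1257,0,0,0,0],[0,0.1236,-0.1505,0,0,0,0]]]'
python3 -c "
from h import *
rel([.489,-.022,.04],-8.6); shot('scene','s4')
b=cv2.imread('pics/s4.png')
cv2.imwrite('pics/z4.png',cv2.resize(b[110:260,190:330],(560,600)))"
```

```text
time: 4.02
tool_pos: [0.5352, -0.0282, 0.1154]
tcp_rot: [0.76, 0.65, 0.0, -0.0]
force: [-1.4, 3.7, -3.4]
grip_width: 0.105
t 4.02 at [ 0.5352 -0.0282  0.1154] rel [-0.003 -0.155  0.251] [-0.001 -0.001 -0.006] F [-1.4  3.7 -3.4] g 0.105
```

View pics/z4.png

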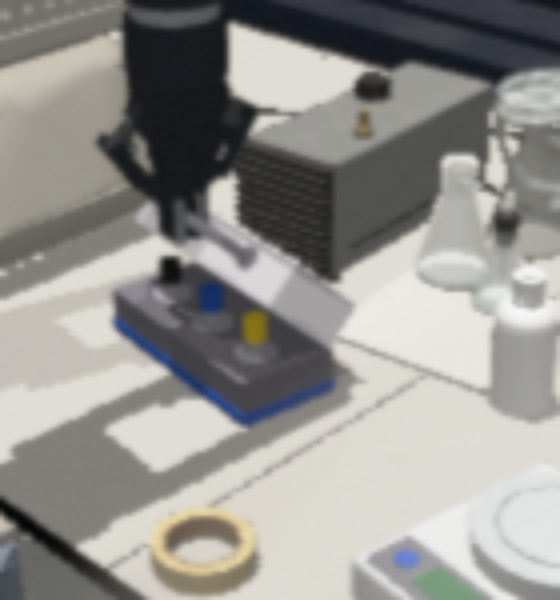

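The lid is rising and the three knobs stand free: black, blue and yellow, with yellow nearest the balance. Continuing.

```bash
python3 -m crank '[[[0,0.0328,-0.0217,0,0,0,0],[0,0.0677,-0.04,0,0,0,0],[0,0.1041,-0.0547,0,0,0,0],[0,0.1419,-0.0657,0,0,0,0],[0,0.1806,-0.0728,0,0,0,0]]]'
python3 -m crank '[[[0,0.0392,-0.0033,0,0,0,0],[0,0.0785,-0.0026,0,0,0,0],[0,0.1176,0.002,0,0,0,0],[0,0.156,0.0104,0,0,0,0],[0,0.18,0.018,0,0,0,0]]]'
python3 -c "
from h import *
rel([.489,-.022,.04],-8.6); shot('scene','s5')
b=cv2.imread('pics/s5.png')
cv2.imwrite('pics/z5.png',cv2.resize(b[110:260,190:330],(560,600)))"
```

```text
time: 4.48
tool_pos: [0.5898, -0.037, 0.1381]
tcp_rot: [0.76, 0.65, 0.001, 0.001]
force: [-3.8, 2.4, 4.2]
grip_width: 0.103
time: 4.9
tool_pos: [0.6452, -0.0458, 0.132]
tcp_rot: [0.76, 0.65, 0.002, 0.002]
force: [-0.8, 1.0, 5.7]
grip_width: 0.102
t 4.9 at [ 0.6452 -0.0458  0.132 ] rel [-0.002 -0.528  0.304] [ 0.006  0.    -0.006] F [-0.8  1.   5.7] g 0.102
```

View pics/z5.png

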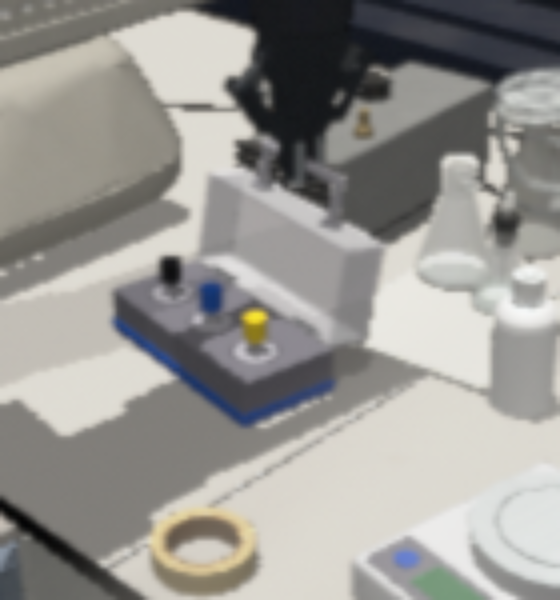

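The lid stands just past upright (about 1.7 rad from the handle travel). Release it and lift straight up.

```bash
python3 -m crank '[[[0,0,0,0,0,0,0.3],[0,0,0,0,0,0,0.3],[0,0,0,0,0,0,0.3],[0,0,0,0,0,0,0.3],[0,0,0,0,0,0,0.3]]]'
python3 -m crank '[[[0,0,-0.1,0,0,0,0.3],[0,0,-0.2,0,0,0,0.3],[0,0,-0.3,0,0,0,0.3],[0,0,-0.35,0,0,0,0.3],[0,0,-0.35,0,0,0,0.3]]]'
python3 -c "
from h import *
shot('scene','s6');shot('top','t6')
b=cv2.imread('pics/s6.png');a=cv2.imread('pics/t6.png')
cv2.imwrite('pics/z6.png',np.hstack([cv2.resize(b[140:260,200:300],(400,480),interpolation=2),cv2.resize(a[140:240,190:290],(400,480),interpolation=2)]))
rel([.45,-.06,.25],-8.6)"
```

```text
time: 5.37
tool_pos: [0.6417, -0.0453, 0.1303]
tcp_rot: [0.76, 0.65, -0.0, -0.0]
force: [-0.8, -1.2, 0.8]
grip_width: 0.303
time: 5.78
tool_pos: [0.6448, -0.0456, 0.2405]
tcp_rot: [0.76, 0.65, 0.003, 0.003]
force: [0.7, 0.6, 0.6]
grip_width: 0.303
t 5.88 at [ 0.6422 -0.0453  0.2359] rel [-0.147 -0.625 -0.048] [ 0.002  0.    -0.006] F [ 0.2 -0.5 -0.1] g 0.301
```

View pics/z6.png

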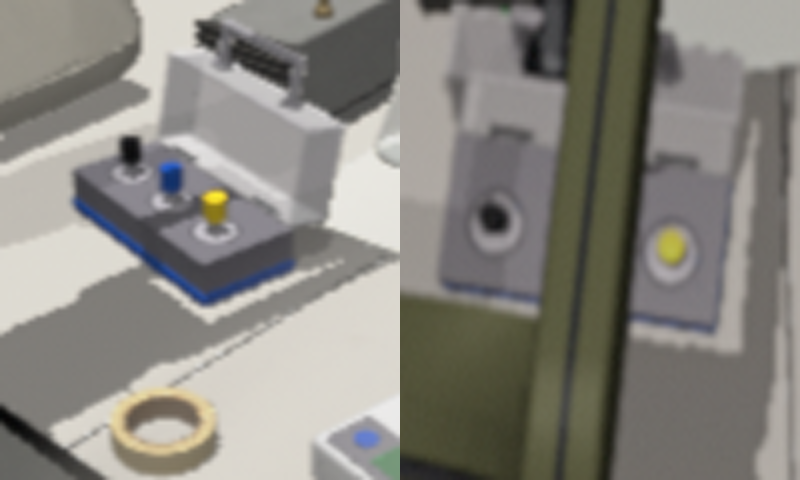

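The lid stands on its own and the knobs are clear. Now to refine the yellow position.

```bash
python3 -c "
from h import *
rel([.55,-.05,.235],-8.6)"; python3 -m crank '[[[0.02,-0.31,0,0,0,0,0.4],[0.02,-0.31,0,0,0,0,0.4],[0.02,-0.31,0,0,0,0,0.4],[0.02,-0.31,0,0,0,0,0.4],[0.02,-0.31,0,0,0,0,0.4]]]'>/dev/null;python3 -m crank '[[[0,0,0,0,0,0,0.4],[0,0,0,0,0,0,0.4]]]'
cat > yel.py <<'E'
from h import *
def cen(c,box=None):
    h=cv2.cvtColor(c['frame'],cv2.COLOR_RGB2HSV);m=cv2.inRange(h,(22,150,60),(35,255,255))
    n,l,st,ce=cv2.connectedComponentsWithStats(m)
    return [(ce[i].round(1),st[i].tolist()) for i in range(1,n) if st[i][4]>8]
E
python3 - <<'E'
from yel import *
w=shot('wrist','w7');s=shot('scene','s7');t=shot('top','t7')
for c in(w,s,t):print(cen(c))
a,b,c=[cen(k)[0][0] if cen(k) else None for k in(w,s,t)]
if a is not None and b is not None: print(tri(w,a,s,b),plane(w,*a,.06))
rel([.55,-.09,.1],-8.6)
E
```

```text
t 5.88 at [ 0.6422 -0.0453  0.2359] rel [-0.063 -0.301  0.003] [ 0.002  0.    -0.006] F [ 0.2 -0.5 -0.1] g 0.301
time: 6.47
tool_pos: [0.5526, -0.0253, 0.2351]
tcp_rot: [0.76, 0.65, 0.0, 0.0]
force: [-0.2, -0.3, 0.1]
grip_width: 0.4
[(array([258.3, 218.9]), [253, 211, 12, 16, 154])]
[(array([253.1, 191.2]), [251, 188, 5, 8, 35])]
[(array([257.1, 191.1]), [255, 189, 5, 5, 22])]
[ 0.54883993 -0.08983177  0.05768796] [ 0.54789545 -0.08780642  0.06      ]
t 6.62 at [ 0.5523 -0.0253  0.2352] rel [-0.214  0.026  0.451] [ 0.     0.    -0.006] F [-0.7  0.9  1.2] g 0.399
```

View pics/w7.png

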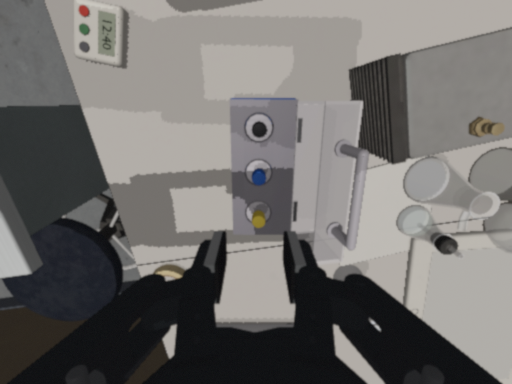

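The wrist view shows the yellow knob at (258,219), blue at (259,177), black at (259,128), and the lid standing open on the right. Triangulation puts the yellow knob at (0.549, -0.090). Going above it.

```bash
python3 -m crank '[[[-0.214,0.022,0.42,0,0,0,0.4],[-0.214,0.022,0.42,0,0,0,0.4],[-0.214,0.022,0.42,0,0,0,0.4],[-0.214,0.022,0.42,0,0,0,0.4],[-0.214,0.022,0.42,0,0,0,0.4]]]'>/dev/null;python3 -m crank '[[[0,0,0,0,0,0,0.4],[0,0,0,0,0,0,0.4]]]'
python3 - <<'E'
from yel import *
w=shot('wrist','w8');s=shot('scene','s8')
for c in(w,s):print(cen(c))
a,b=[cen(k)[0][0] if cen(k) else None for k in(w,s)]
print(plane(w,*a,.06))
if b is not None:print(tri(w,a,s,b))
rel([.5487,-.0895,.043],-8.6)
E
```

```text
time: 7.2
tool_pos: [0.5494, -0.0894, 0.1105]
tcp_rot: [0.76, 0.65, 0.001, 0.001]
force: [0.8, 0.1, 0.4]
grip_width: 0.397
[(array([252.1, 211.9]), [242, 198, 21, 28, 465])]
[(array([253.2, 191.4]), [251, 188, 5, 8, 32])]
[ 0.54754336 -0.08786603  0.06      ]
[ 0.5485789  -0.09016707  0.05722174]
t 7.3 at [ 0.5497 -0.0892  0.1113] rel [-0.002 -0.004  0.228] [ 0.005  0.    -0.005] F [-0.2 -0.4 -0.7] g 0.397
```

View pics/w8.png

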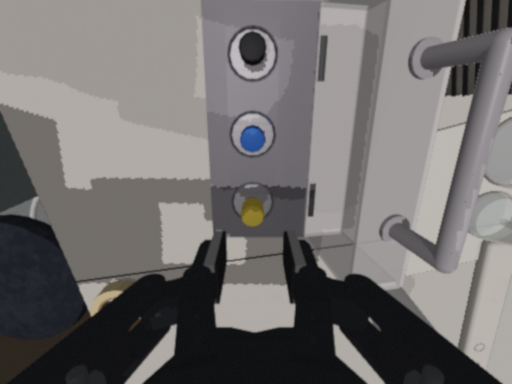

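Knob at (252,212), centred between the jaws (faces 224 and 286, midpoint 255) within about a millimetre. Descending, then gripping gently.

```bash
python3 -m crank '[[[0,-0.004,0.07,0,0,0,0.4],[0,-0.004,0.14,0,0,0,0.4],[0,-0.004,0.2,0,0,0,0.4],[0,-0.004,0.226,0,0,0,0.4],[0,-0.004,0.226,0,0,0,0.4]]]';python3 -m crank '[[[0,0,0,0,0,0,0.1],[0,0,0,0,0,0,0.1],[0,0,0,0,0,0,0.1],[0,0,0,0,0,0,0.1],[0,0,0,0,0,0,0.1]]]' 40
python3 - <<'E'
from yel import *
w=shot('wrist','w9');print(cen(w))
s=shot('scene','s9');print(cen(s))
rel([.5487,-.0895,.043],-8.6)
E
```

```text
time: 7.72
tool_pos: [0.5463, -0.0885, 0.0412]
tcp_rot: [0.759, 0.651, -0.0, -0.001]
force: [-0.6, 1.0, 0.1]
grip_width: 0.399
time: 8.13
tool_pos: [0.5478, -0.0893, 0.043]
tcp_rot: [0.76, 0.65, 0.001, 0.001]
force: [-0.1, 1.2, 6.3]
grip_width: 0.196
[(array([254.3, 260.2]), [239, 238, 32, 44, 1170])]
[(array([255. , 191.2]), [254, 188, 3, 8, 22])]
t 8.23 at [ 0.5479 -0.0894  0.043 ] rel [-0.     0.003 -0.   ] [ 0.003 -0.    -0.006] F [-0.7  1.1  7.1] g 0.195
```

View pics/w9.png

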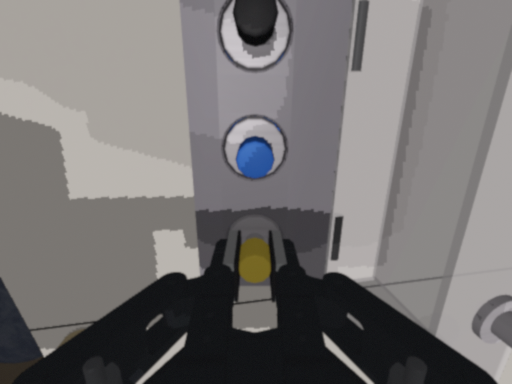

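```bash
python3 -m crank '[[[0,0,-0.02,0,0,0,0.1],[0,0,-0.05,0,0,0,0.1],[0,0,-0.08,0,0,0,0.1],[0,0,-0.11,0,0,0,0.1],[0,0,-0.14,0,0,0,0.1]]]'
python3 -m crank '[[[0,0,-0.04,0,0,0,0.1],[0,0,-0.08,0,0,0,0.1],[0,0,-0.12,0,0,0,0.1],[0,0,-0.16,0,0,0,0.1],[0,0,-0.16,0,0,0,0.1]]]'
python3 - <<'E'
from yel import *
w=shot('wrist','w10');print(cen(w))
s=shot('scene','s10');print(cen(s))
t=shot('top','t10')
b=cv2.imread('pics/s10.png');a=cv2.imread('pics/t10.png')
cv2.imwrite('pics/z10.png',np.hstack([cv2.resize(b[130:250,200:300],(400,480),interpolation=2),cv2.resize(a[170:270,330:430],(400,400),interpolation=2)[:,:].repeat(1,0) if 0 else cv2.resize(a[150:270,330:430],(400,480),interpolation=2)]))
rel([.506,-.391,.15],-8.6)
E
```

```text
time: 8.65
tool_pos: [0.5463, -0.0892, 0.0847]
tcp_rot: [0.76, 0.65, -0.0, -0.0]
force: [-0.3, -0.8, -2.3]
grip_width: 0.191
time: 9.07
tool_pos: [0.5481, -0.0896, 0.1346]
tcp_rot: [0.76, 0.65, 0.001, 0.002]
force: [0.4, -0.5, -1.5]
grip_width: 0.191
[(array([254.4, 259.8]), [239, 238, 32, 43, 1137])]
[(array([254.5, 163.9]), [253, 160, 4, 8, 29])]
t 9.22 at [ 0.5462 -0.0892  0.1317] rel [-1.015  0.022 -0.061] [-0.001 -0.    -0.006] F [ 0.4 -0.1 -1.9] g 0.192
```

View pics/z10.png

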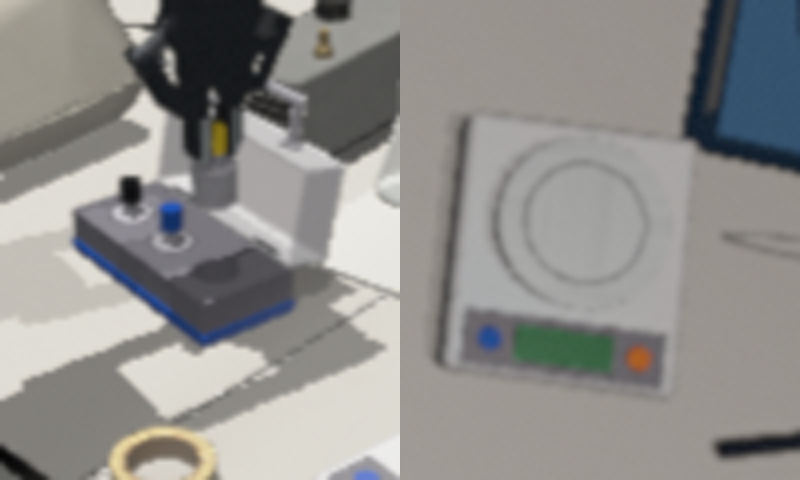

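View pics/w10.png

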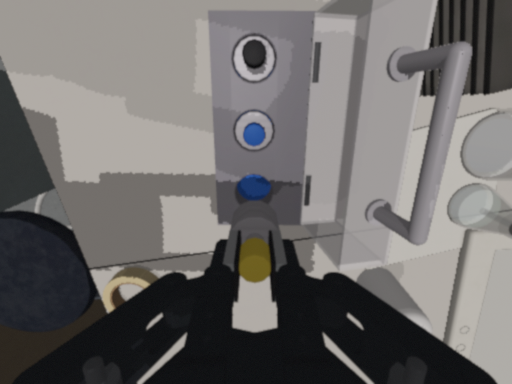

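The weight hangs upright in the grip, clear of its empty pocket, and blue and black have stayed in theirs. Refining the ring centre by ellipse fits in both fixed views.

```bash
python3 -m crank '[[[-0.14,0,-0.04,0,0,0,0.1],[-0.28,0.01,-0.04,0,0,0,0.1],[-0.42,0.01,-0.04,0,0,0,0.1],[-0.55,0.01,-0.04,0,0,0,0.1],[-0.62,0.015,-0.04,0,0,0,0.1]]]'
python3 - <<'E'
from h import *
for f,box in(('top0',(345,180,405,235)),('scene0',(300,222,360,262))):
    c=load(f);x0,y0,x1,y1=box
    g=cv2.cvtColor(c['frame'],cv2.COLOR_RGB2GRAY)[y0:y1,x0:x1];G=cv2.resize(g,None,fx=8,fy=8,interpolation=2)
    bh=cv2.morphologyEx(G,cv2.MORPH_BLACKHAT,cv2.getStructuringElement(2,(41,41)))
    cv2.imwrite('pics/bh_%s.png'%f,np.vstack([G,np.clip(bh.astype(int)*5,0,255).astype(np.uint8)])[::1])
w=shot('wrist','w11');rel([.506,-.391,.15],-8.6)
E
```

```text
time: 9.63
tool_pos: [0.5211, -0.2779, 0.1427]
tcp_rot: [0.76, 0.65, -0.001, 0.0]
force: [-0.3, -0.4, -2.1]
grip_width: 0.19
t 9.68 at [ 0.5216 -0.2809  0.1427] rel [-0.371  0.006 -0.023] [-0.     0.006 -0.01 ] F [-0.1 -3.1 -1.7] g 0.193
```

View pics/w11.png

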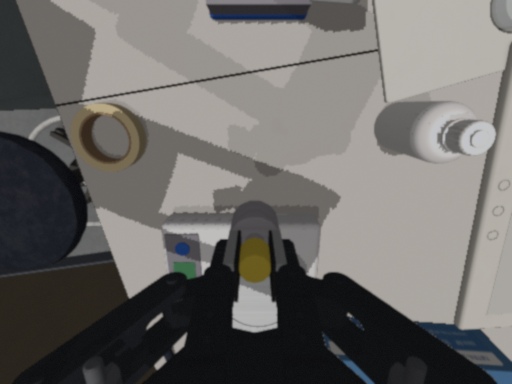

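```bash
python3 - <<'E'
import cv2,numpy as np
a=cv2.imread('pics/bh_top0.png');b=cv2.imread('pics/bh_scene0.png');print(a.shape,b.shape)
h=max(a.shape[0],b.shape[0]);p=lambda i:cv2.copyMakeBorder(i,0,h-i.shape[0],0,0,0)
cv2.imwrite('pics/bh.png',cv2.resize(np.hstack([p(a),p(b)]),(654,600)))
E
```

```text
(880, 480, 3) (640, 480, 3)
```

View pics/bh.png

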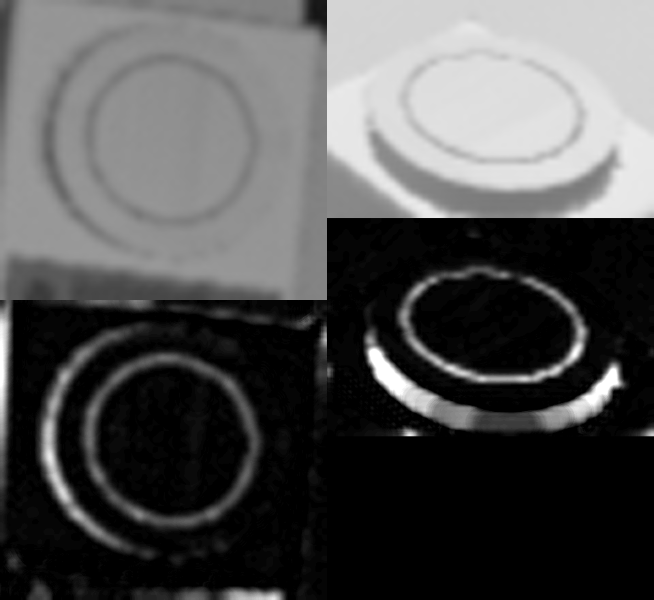

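The blackhat isolates the ring in both views. I'll fit ellipses to it.

```bash
python3 - <<'E'
from h import *
P={}
for f,(x0,y0,x1,y1) in(('top0',(345,180,405,235)),('scene0',(300,222,360,262))):
    c=load(f);g=cv2.cvtColor(c['frame'],cv2.COLOR_RGB2GRAY)[y0:y1,x0:x1];G=cv2.resize(g,None,fx=8,fy=8,interpolation=2)
    bh=cv2.morphologyEx(G,cv2.MORPH_BLACKHAT,cv2.getStructuringElement(2,(41,41)))
    m=(bh>12).astype(np.uint8)
    cs,h=cv2.findContours(m,cv2.RETR_CCOMP,cv2.CHAIN_APPROX_NONE)
    for i,k in enumerate(cs):
        if h[0][i][3]>=0 and cv2.contourArea(k)>8000:
            e=cv2.fitEllipse(k);u=x0+(e[0][0]+.5)/8-.5;v=y0+(e[0][1]+.5)/8-.5
            print(f,e,u,v,plane(c,u,v,.058));P[f]=(u,v)
if len(P)==2:print(tri(load('top0'),P['top0'],load('scene0'),P['scene0']))
E
```

```text
top0 ((251.28369140625, 205.98048400878906), (223.8988800048828, 233.1852264404297), 133.67242431640625) 375.97296142578125 205.31006050109863 [ 0.50526542 -0.39063217  0.058     ]
```

```bash
python3 - <<'E'
from h import *
c=load('scene0');print(plane(c,330.2,241.2,.058),tri(load('top0'),(376,205.3),c,(330.2,241.2)))
rel([.5055,-.3915,.145],-8.6)
E
```

```text
[ 0.50860656 -0.39369714  0.058     ] [ 0.50675036 -0.3924618   0.0578053 ]
t 9.68 at [ 0.5216 -0.2809  0.1427] rel [-0.372  0.005 -0.006] [-0.     0.006 -0.01 ] F [-0.1 -3.1 -1.7] g 0.193
```

```bash
python3 -m crank '[[[-0.1,0.005,0,0,0,0,0.1],[-0.2,0.008,0,0,0,0,0.1],[-0.3,0.008,0,0,0,0,0.1],[-0.37,0.008,0,0,0,0,0.1],[-0.37,0.008,0,0,0,0,0.1]]]' >/dev/null
python3 -m crank '[[[0,0,0,0,0,0,0.1],[0,0,0,0,0,0,0.1],[0,0,0,0,0,0,0.1]]]' 
python3 - <<'E'
from yel import *
s=shot('scene','s12');print(cen(s));w=shot('wrist','w12');t=shot('top','t12')
b=cv2.imread('pics/s12.png');a=cv2.imread('pics/t12.png')
cv2.imwrite('pics/z12.png',np.hstack([cv2.resize(b[180:300,270:370],(400,480),interpolation=2),cv2.resize(a[150:270,330:430],(400,480),interpolation=2)]))
rel([.5065,-.392,.1],-8.6)
E
```

```text
time: 10.35
tool_pos: [0.5075, -0.3821, 0.1429]
tcp_rot: [0.759, 0.651, 0.0, -0.001]
force: [0.5, 0.6, -2.0]
grip_width: 0.194
[]
t 10.5 at [ 0.508  -0.3825  0.1436] rel [-0.032 -0.     0.145] [-0.001 -0.001 -0.004] F [-0.1  0.8 -2.5] g 0.189
```

View pics/z12.png

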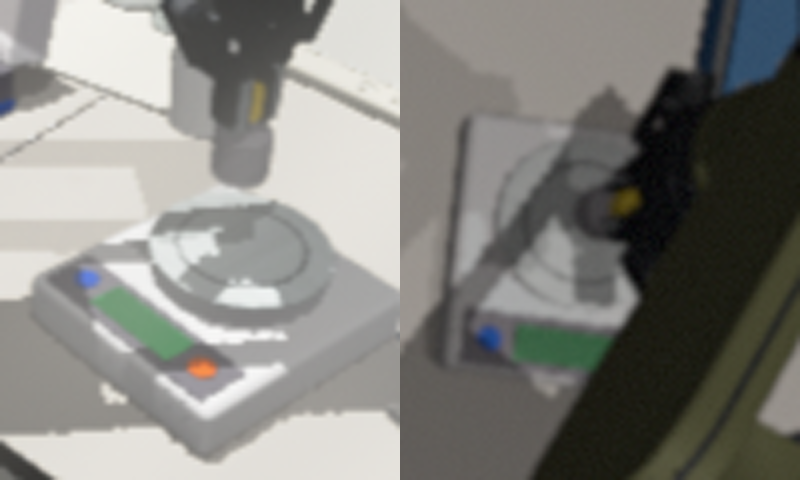

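The weight hangs upright above the pan. Shift 10 mm to the ring centre and go down to just above contact.

```bash
python3 -m crank '[[[-0.032,0,0.03,0,0,0,0.1],[-0.032,0,0.08,0,0,0,0.1],[-0.032,0,0.12,0,0,0,0.1],[-0.032,0,0.14,0,0,0,0.1],[-0.032,0,0.14,0,0,0,0.1]]]' >/dev/null
python3 -m crank '[[[0,0,0,0,0,0,0.1],[0,0,0,0,0,0,0.1],[0,0,0,0,0,0,0.1]]]' 
python3 - <<'E'
from yel import *
s=shot('scene','s13');t=shot('top','t13')
b=cv2.imread('pics/s13.png');a=cv2.imread('pics/t13.png')
cv2.imwrite('pics/z13.png',np.hstack([cv2.resize(b[180:300,270:370],(400,480),interpolation=2),cv2.resize(a[150:270,330:430],(400,480),interpolation=2)]))
rel([.5065,-.392,.093],-8.6)
E
```

```text
time: 11.17
tool_pos: [0.5069, -0.3937, 0.1024]
tcp_rot: [0.76, 0.65, 0.0, 0.001]
force: [0.2, 0.0, -2.4]
grip_width: 0.191
t 11.27 at [ 0.5068 -0.3936  0.1024] rel [ 0.005 -0.002  0.031] [ 0.002  0.001 -0.006] F [ 0.   0.3 -2.5] g 0.196
```

View pics/z13.png

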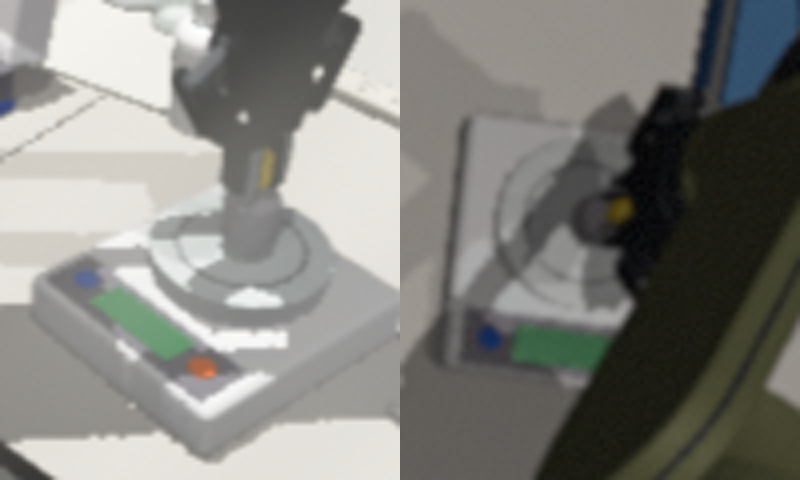

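Centred over the ring. Lower gently while watching the force.

```bash
python3 -m crank '[[[0,0,0.008,0,0,0,0.1],[0,0,0.014,0,0,0,0.1],[0,0,0.02,0,0,0,0.1],[0,0,0.024,0,0,0,0.1],[0,0,0.027,0,0,0,0.1]]]'
python3 -m crank '[[[0,0,0.002,0,0,0,0.1],[0,0,0.004,0,0,0,0.1],[0,0,0.004,0,0,0,0.1],[0,0,0.004,0,0,0,0.1]]]'
```

```text
time: 11.68
tool_pos: [0.5062, -0.3931, 0.0932]
tcp_rot: [0.76, 0.65, -0.0, -0.0]
force: [0.2, -0.1, -2.0]
grip_width: 0.192
time: 12.02
tool_pos: [0.5064, -0.3933, 0.0924]
tcp_rot: [0.76, 0.65, -0.0, 0.0]
force: [-0.6, -0.6, -1.9]
grip_width: 0.195
```

```bash
python3 -m crank '[[[0,0,0.002,0,0,0,0.1],[0,0,0.004,0,0,0,0.1],[0,0,0.006,0,0,0,0.1],[0,0,0.006,0,0,0,0.1],[0,0,0.006,0,0,0,0.1]]]'
python3 -m crank '[[[0,0,0.002,0,0,0,0.1],[0,0,0.004,0,0,0,0.1],[0,0,0.004,0,0,0,0.1],[0,0,0.004,0,0,0,0.1]]]'
```

```text
time: 12.43
tool_pos: [0.5064, -0.3933, 0.0907]
tcp_rot: [0.76, 0.65, 0.0, 0.0]
force: [0.1, -0.8, -0.2]
grip_width: 0.19
time: 12.77
tool_pos: [0.5064, -0.3933, 0.0895]
tcp_rot: [0.76, 0.65, 0.0, 0.0]
force: [-0.4, 0.5, -0.1]
grip_width: 0.192
```

Force has gone from -2.2 to about 0, so the pan is carrying the weight. One more small step, then release slowly.

```bash
python3 -m crank '[[[0,0,0.002,0,0,0,0.1],[0,0,0.002,0,0,0,0.1],[0,0,0.002,0,0,0,0.1],[0,0,0.002,0,0,0,0.1]]]'
python3 -m crank '[[[0,0,0,0,0,0,0.2],[0,0,0,0,0,0,0.25],[0,0,0,0,0,0,0.3],[0,0,0,0,0,0,0.4],[0,0,0,0,0,0,0.4]]]'
python3 - <<'E'
from yel import *
s=shot('scene','s14');w=shot('wrist','w14');print(cen(w))
b=cv2.imread('pics/s14.png');a=cv2.imread('pics/w14.png')
cv2.imwrite('pics/z14.png',np.hstack([cv2.resize(b[180:300,270:370],(400,480),interpolation=2),cv2.resize(a[180:300,205:305],(400,480),interpolation=2)]))
E
```

```text
time: 13.1
tool_pos: [0.5064, -0.3933, 0.0888]
tcp_rot: [0.76, 0.65, 0.0, 0.0]
force: [0.3, 0.1, 0.3]
grip_width: 0.193
time: 13.52
tool_pos: [0.5064, -0.3933, 0.0888]
tcp_rot: [0.76, 0.65, -0.0, 0.0]
force: [-0.0, 0.5, 0.3]
grip_width: 0.404
[(array([254.4, 260.7]), [239, 239, 32, 44, 1122])]
```

View pics/z14.png

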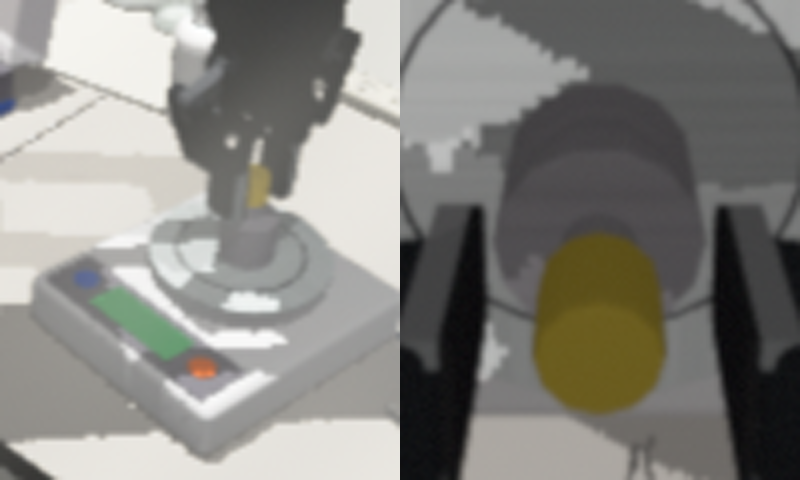

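Released: the weight stands upright inside the ring with gaps on both sides of the knob. Rising straight up.

```bash
python3 -m crank '[[[0,0,-0.04,0,0,0,0.4],[0,0,-0.1,0,0,0,0.4],[0,0,-0.2,0,0,0,0.4],[0,0,-0.3,0,0,0,0.4],[0,0,-0.4,0,0,0,0.4]]]'
python3 -m crank '[[[0.3,-0.25,-0.05,0,0,0,0.4],[0.3,-0.25,-0.05,0,0,0,0.4],[0.3,-0.25,-0.05,0,0,0,0.4],[0.3,-0.25,-0.05,0,0,0,0.4],[0.3,-0.25,-0.05,0,0,0,0.4]]]'
python3 -m crank '[[[0,0,0,0,0,0,0.4],[0,0,0,0,0,0,0.4],[0,0,0,0,0,0,0.4],[0,0,0,0,0,0,0.4]]]'
python3 - <<'E'
from yel import *
s=shot('scene','s15');t=shot('top','t15');w=shot('wrist','w15')
print(cen(s),cen(t),cen(w))
b=cv2.imread('pics/s15.png');a=cv2.imread('pics/t15.png')
cv2.imwrite('pics/z15.png',np.hstack([cv2.resize(b[140:300,200:380],(450,400),interpolation=2),cv2.resize(a[180:260,340:410],(350,400),interpolation=2)]))
E
```

```text
time: 14.03
tool_pos: [0.5061, -0.3931, 0.2107]
tcp_rot: [0.76, 0.65, -0.0, -0.0]
force: [0.3, -0.5, -0.2]
grip_width: 0.398
time: 14.45
tool_pos: [0.4452, -0.2913, 0.2255]
tcp_rot: [0.759, 0.651, 0.0, 0.001]
force: [1.0, -0.3, 0.2]
grip_width: 0.4
time: 14.78
tool_pos: [0.4467, -0.2937, 0.2235]
tcp_rot: [0.76, 0.65, -0.0, -0.0]
force: [0.1, 0.0, 0.3]
grip_width: 0.399
[] [] [(array([320.5, 259.8]), [313, 251, 15, 20, 192])]
```

View pics/z15.png

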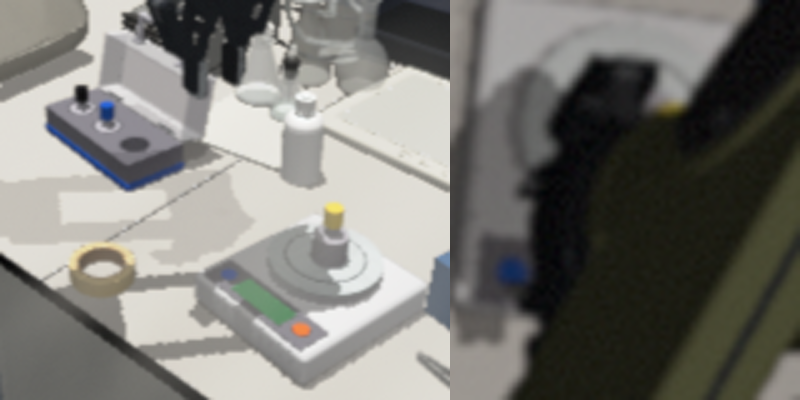

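View pics/w15.png

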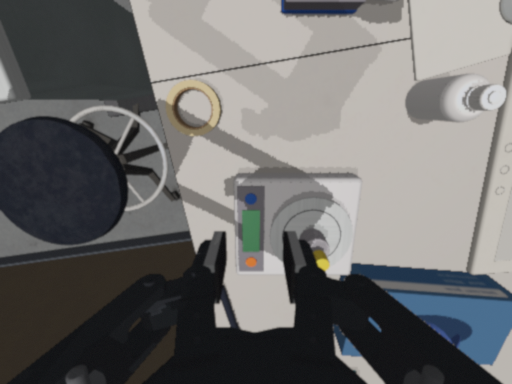

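View pics/t15.png

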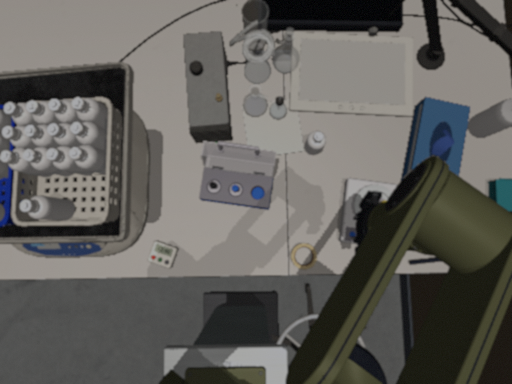

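The scene view shows the yellow weight upright on the pan, knob at about (333.6, 226), with the lid open, blue and black in their pockets, and the tape and bottle unmoved. One numeric check.

```bash
python3 - <<'E'
from yel import *
s=load('s15');w=load('w15')
h=cv2.cvtColor(s['frame'],cv2.COLOR_RGB2HSV);m=cv2.inRange(h[205:245,320:345],(18,90,60),(38,255,255))
y,x=np.nonzero(m);u,v=x.mean()+320,y.mean()+205
print(u,v,len(x),plane(s,u,v,.104),plane(w,320.5,259.8,.104),tri(s,(u,v),w,(320.5,259.8)))
for k,b in(('t0',load('top0')),('t15',load('t15'))):
  print([plane(b,*p,.0)[:2].round(3) for p in((303,256),)])
a=load('top0')['frame'].astype(int);c=load('t15')['frame'].astype(int)
for n,(x0,y0,x1,y1) in dict(tape=(290,243,318,270),bottle=(304,128,328,155),timer=(147,238,180,268)).items():
    f=lambda q:np.float32(cv2.cvtColor(q[y0:y1,x0:x1].astype(np.uint8),cv2.COLOR_RGB2GRAY))
    print(n,cv2.phaseCorrelate(f(a),f(c)))
E
```

```text
333.27272727272725 224.20454545454544 44 [ 0.51531341 -0.39230853  0.104     ] [ 0.50718175 -0.39179415  0.104     ] [ 0.50917251 -0.39310101  0.10580877]
[array([ 0.378, -0.208])]
[array([ 0.378, -0.208])]
tape ((-0.5437275708811509, 0.6255145878960686), 0.667587552247224)
bottle ((-0.11904612016298444, 0.5540215887449254), 0.9444483194822146)
timer ((0.0444599860314554, 0.10092415785885578), 0.9632257814760561)
```

The weight's position agrees with the ring centre within about 3 mm, and the bystanders haven't moved. Handing in.

```bash
python3 -c "
from h import *
print(bot.finish_job())"
```

```text
the job is handed in; nothing more can be done
None
```

I opened the lid to about 1.7 rad and left it standing. I then lifted the yellow-knobbed weight straight up out of its pocket and set it down on the balance pan. The job was handed in at about 15 s; `finish_job` gives no verdict.

**Last checks:**
- **Weight position:** two views put the knob at about (0.509, -0.393), against a ring centre of about (0.507, -0.392), so roughly 3 mm off centre. The scene camera alone put it about 9 mm off when I assumed the knob height, but that is still inside the 21 mm limit.
- **Set-down:** the wrist force went from about -2.2 N to about 0 before I opened the fingers, so the pan was carrying the weight. The weight looks upright in the images.
- **Pan sinking:** I did not measure this directly. From the contact height and the force change it should be about 3–4 mm.
- **Lid and other weights:** the images show the lid still open and the blue and black weights in their pockets.
- **Bystanders:** the tape roll, bottle and timer shifted by less than one pixel (about 2–3 mm) between the first and last top views.
- **Arm:** it finished clear of everything, reading about 0 N.

No check failed. The only disagreement was the single-view knob position noted above.

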